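Load the capped sample jars into the carrier

ROBOT

A 6-joint arm with a two-finger parallel gripper is mounted at the origin on the work surface. World frame = base frame: x ahead of the robot, y to its left, z up, the work surface at z = 0. Lengths are in mm, angles in rad, forces in N, time in s.
With the tool pointing down it reaches from about 375 to 825 mm from the base axis. Payload 5.5 kg.
Tool frame: the origin (TCP) lies at the very end of the fingers, on their centre line; the grasp point (between the pads) lies 19 mm behind it (ctrl.grip_point_offset is the distance from the TCP to the grasp point, in mm); z points along the fingers, y is the line along which they close (so a half turn about z gives the same grasp; the last joint's range is limited). The gripper opens to 85 mm and grips with 20 to 120 N. Pads are 22 mm wide; open, the fingers measure 114 mm over their backs; the gripper's body (76 mm by 85 mm) begins 54 mm behind the grasp point. The pads swing forward as they close: fully open they stand 13 mm farther back than shut.
Start: joints at [-1.244, 0.314, -0.047, 1.21, 0, 1.571], TCP at [192.605, -568.241, 206.299] pointing down, gripper open.
Joint ranges: [-2.67, 2.67], [-0.69, 1.73], [-1.03, 1.25], [-2.08, 2.16], [-1.42, 1.45], [-3.14, 3.14]. Speed limits (rad/s): [2.39, 2.39, 3.01, 3.14, 3.14, 3.14].

INTERFACE

Orientations are given as a rotation vector (axis times angle).
In Python, from rig import ctrl gives the robot as it stands.
- The arm moves only by the shell command python3 -m inch 'ROWS' [OPENING]. ROWS is JSON, one flat list of numbers, 6 for each row, row after row: the shift along the world's x, y, z each as a share of 0.2 m, from -1 to 1, then the turn, a rotation vector about the world's x, y, z each as a share of pi rad, from -1 to 1. A call has 1 to 20 rows; each row shifts and turns the commanded pose from where the row before left it; what a row does not reach is not made up. A row lasts 1/10 s, in which the tool goes at most 50 mm and 8.59 degrees, less where a joint would pass 70% of its speed; a pose out of reach is approached as far as the arm can. A call with a number of a shift or a turn outside -1 to 1 is refused whole. A call with a gripper value outside its range is refused whole. OPENING is the opening, from 0 (shut) to 1 (fully open), set as the call begins (- or left out, the last holds). The fingers move at their own pace and stop on an object; the grip force is fixed at half the most. Time passes only in rows, so rows that do not move let the fingers close. It gives the time, the measured TCP pose, the force, the opening and the grip force at its end, in the units of the state.
- ctrl.get_obs(): the state, without advancing time (a new reading comes with each control period).
- ctrl.camera(name): name is "scene" or "top" or "wrist"; returns the picture (480x640x3 uint8, red, green, blue); there is no depth.
- ctrl.camera_info(name): a dict with "vfov" (degrees; the focal length in pixels is half the picture's height over the tangent of half this angle, whatever the lens; pixels are square), "cx", "cy" (the principal point, pixels), "rvec" (rotation vector, rad) and "tvec" (3), from world to camera coordinates, as OpenCV has them; the wrist camera has in their place "T_tool_cam" (4x4, takes a point from camera to tool coordinates, whose origin is the TCP and whose axes are the flange's). Camera axes: x right, y down, z forward; pixel columns grow to the right and rows downward; lengths in mm; the calibration is good to about 2 mm. A picture is of the moment at which its call begins: read the wrist's pose just before it. camera_info takes no time and is no camera call.
- ctrl.job_done(): hands the job in; it is judged then, once.
Trained networks look in the newest picture that a camera, given by its name, has taken for a name from the list of things; names that differ only in an ending like _2 or _b are one class to them, and where a whole thing is asked for, a point or a joint stands for the part that bears it (a point fixed in the world has none). Each returns a list of dicts, best first, with "conf" (0 to 1); they miss things now and then, are a little off and sometimes report something else, mostly with a low value. They report only what shows in the picture. A call takes as long as a camera call. They do not tell look-alikes from the thing itself.
- ctrl.look_for(camera, target): "rect" ([left, top, width, height] in pixels, round what is visible of it).
The state is a dict: "t": time; "joints": joint angles; "qd": joint speeds; "joint_efforts": joint torques, N m; "tcp_pos": TCP position; "orientation": TCP orientation; "wrist_force": force on the tool from outside, world axes, zero at the start; "moment": the same for the moment, N m; "finger_gap": finger opening in mm; "gripper_force": force on a finger pad.
Only numpy, scipy, OpenCV 4.12 (cv2) and the standard library are available. Lean on these libraries where they do the work, as an engineer would, in place of code of your own. Each camera call takes 0.05 s, during which the arm holds its last target. There are 200 camera calls.

TASK

Gather the four capped sample jars into the carrier, each standing upright and fully down in the pocket made for its size: the smallest jar in the smallest pocket, and so on up to the largest jar in the largest pocket. Lower each jar in and do not drop it. The two jars without caps do not belong: leave them standing where they are.

Things in the scene. Friction and masses are not known exactly. Their poses are not given: they have to be found in the camera images.
- jar_60: Capped jar, largest of four: upright round off-white plastic jar closed with a white ribbed screw cap (flat closed top), 60 mm diameter, 66 mm tall with its cap; the cap is the top 20 mm at the full diameter and the body below is 2 mm slimmer. Loose. Origin: centre of its underside; z up. Cap and body are one rigid piece, under 0.25 kg.
- jar_50: Capped jar, second largest of four: upright round off-white plastic jar closed with a white ribbed screw cap (flat closed top), 50 mm diameter, 74 mm tall with its cap; the cap is the top 20 mm at the full diameter and the body below is 2 mm slimmer. Loose. Origin: centre of its underside; z up. Cap and body are one rigid piece, under 0.25 kg.
- jar_40: Capped jar, third largest of four: upright round off-white plastic jar closed with a white ribbed screw cap (flat closed top), 40 mm diameter, 62 mm tall with its cap; the cap is the top 20 mm at the full diameter and the body below is 2 mm slimmer. Loose. Origin: centre of its underside; z up. Cap and body are one rigid piece, under 0.25 kg.
- jar_30: Capped jar, smallest of four: upright round off-white plastic jar closed with a white ribbed screw cap (flat closed top), 30 mm diameter, 58 mm tall with its cap; the cap is the top 20 mm at the full diameter and the body below is 2 mm slimmer. Loose. Origin: centre of its underside; z up. Cap and body are one rigid piece, under 0.25 kg.
- pocket_60: Largest pocket, for the 60 mm jar: fixed grey block 98 x 98 x 20 mm with a central round pocket 78 mm wide, 14 mm deep. The four blocks fill a fixed grey carrier, 212 mm square, 2 x 2 at 100 mm pitch, in changing places. Origin: centre of the block's underside, 6 mm above the bench; pocket floor 6 mm and rim 20 mm above it. x, y along the sides, z up.
- pocket_50: Second largest pocket, for the 50 mm jar: fixed grey block 98 x 98 x 20 mm with a central round pocket 68 mm wide, 14 mm deep. The four blocks fill a fixed grey carrier, 212 mm square, 2 x 2 at 100 mm pitch, in changing places. Origin: centre of the block's underside, 6 mm above the bench; pocket floor 6 mm and rim 20 mm above it. x, y along the sides, z up.
- pocket_40: Third largest pocket, for the 40 mm jar: fixed grey block 98 x 98 x 20 mm with a central round pocket 58 mm wide, 14 mm deep. The four blocks fill a fixed grey carrier, 212 mm square, 2 x 2 at 100 mm pitch, in changing places. Origin: centre of the block's underside, 6 mm above the bench; pocket floor 6 mm and rim 20 mm above it. x, y along the sides, z up.
- pocket_30: Smallest pocket, for the 30 mm jar: fixed grey block 98 x 98 x 20 mm with a central round pocket 48 mm wide, 14 mm deep. The four blocks fill a fixed grey carrier, 212 mm square, 2 x 2 at 100 mm pitch, in changing places. Origin: centre of the block's underside, 6 mm above the bench; pocket floor 6 mm and rim 20 mm above it. x, y along the sides, z up.
- open_60: Uncapped look-alike: upright round off-white plastic jar, empty, without a cap, so its open mouth and thin wall show from above; 58 mm diameter, 60 mm tall, its neck narrower (50 mm) over the top 18 mm. Loose. Origin: centre of its underside.
- open_40: Uncapped look-alike: upright round off-white plastic jar, empty, without a cap, so its open mouth and thin wall show from above; 38 mm diameter, 56 mm tall, its neck narrower (30 mm) over the top 18 mm. Loose. Origin: centre of its underside.
Mind the look-alikes: they are no part of the job. What is shaped like the jar_50 but black or turquoise is not meant.

How it is judged:
By the outcome, as a careful person would: the job done as asked, in the order asked, and still so for the second after the job is handed in, with the robot touching nothing.
It also fails if it takes over 99 s, if anything falls off the work surface, if the arm or the gripper's body presses on something with over 40 N, if the wrist force passes 120 N, or if a joint passes its speed limit or range.

## Working session

There is one attempt and no reset: what is moved stays moved. The work goes in short steps, Python scripts to look and compute and a shell command to move; the robot and the scene stay as the last step left them, time stands still between calls to the robot, and variables do not carry over. Pictures are saved under pics/ and viewed, at most 14 in all, crops included, and the job is handed in when it is done.

```bash
mkdir -p pics; ls; python3 - <<'E'
from rig import ctrl
import cv2
o=ctrl.get_obs();print(o['t'],o['tcp_pos'],o['orientation'],o['finger_gap'])
for n in ['top','scene']:
    im=ctrl.camera(n);cv2.imwrite(f'pics/{n}0.png',im[:,:,::-1]);print(n,ctrl.camera_info(n))
    for t in ['jar_60','jar_50','jar_40','jar_30','pocket_60','pocket_30']:
        if n=='top':
            for d in ctrl.look_for(n,t):print(t,d)
E
```

```text
pics
0.0 [ 192.39762335 -567.66976558  205.43661543] [-3.09808900e+00 -5.10746684e-01  4.29237746e-04] 85.56035427221288
top {'vfov': 54.95573728853423, 'cx': 317.9519097542007, 'cy': 241.80118347678928, 'rvec': array([ 2.12468528, -2.16784781,  0.1120819 ]), 'tvec': array([ -66.37482816,  456.87000483, 1028.92479311])}
jar_60 {'rect': [415.0, 230.2, 34.5, 28.7], 'conf': 0.9}
jar_60 {'rect': [367.6, 139.1, 19.4, 23.1], 'conf': 0.8}
jar_60 {'rect': [391.4, 324.5, 34.2, 23.1], 'conf': 0.76}
jar_60 {'rect': [363.7, 243.4, 24.3, 24.7], 'conf': 0.68}
jar_60 {'rect': [276.4, 274.8, 24.7, 23.1], 'conf': 0.59}
jar_60 {'rect': [463.0, 207.2, 28.7, 23.2], 'conf': 0.58}
jar_50 {'rect': [415.0, 230.2, 34.5, 28.7], 'conf': 0.9}
jar_50 {'rect': [367.6, 139.1, 19.4, 23.1], 'conf': 0.8}
jar_50 {'rect': [391.4, 324.5, 34.2, 23.1], 'conf': 0.76}
jar_50 {'rect': [363.7, 243.4, 24.3, 24.7], 'conf': 0.68}
jar_50 {'rect': [276.4, 274.8, 24.7, 23.1], 'conf': 0.59}
jar_50 {'rect': [463.0, 207.2, 28.7, 23.2], 'conf': 0.58}
jar_40 {'rect': [415.0, 230.2, 34.5, 28.7], 'conf': 0.9}
jar_40 {'rect': [367.6, 139.1
[... 594 characters left out ...]
onf': 0.58}
pocket_60 {'rect': [155.5, 202.6, 46.0, 44.3], 'conf': 0.97}
pocket_60 {'rect': [197.4, 201.9, 49.6, 41.4], 'conf': 0.69}
pocket_60 {'rect': [153.3, 158.0, 44.5, 45.0], 'conf': 0.6}
pocket_60 {'rect': [196.5, 155.4, 47.7, 45.6], 'conf': 0.59}
pocket_30 {'rect': [155.5, 202.6, 46.0, 44.3], 'conf': 0.97}
pocket_30 {'rect': [197.4, 201.9, 49.6, 41.4], 'conf': 0.69}
pocket_30 {'rect': [153.3, 158.0, 44.5, 45.0], 'conf': 0.6}
pocket_30 {'rect': [196.5, 155.4, 47.7, 45.6], 'conf': 0.59}
scene {'vfov': 54.41732194866723, 'cx': 317.8548018295213, 'cy': 233.74713900694638, 'rvec': array([ 2.05069692,  0.97585052, -0.45102579]), 'tvec': array([-224.34464428, -220.05951873, 1325.71267883])}
```

```bash
python3 - <<'E'
import cv2
im=cv2.imread('pics/top0.png')
cv2.imwrite('pics/topc.png',cv2.resize(im[110:370,130:510],(800,547),interpolation=cv2.INTER_CUBIC))
E
```

```text
(no output)
```

View pics/topc.png

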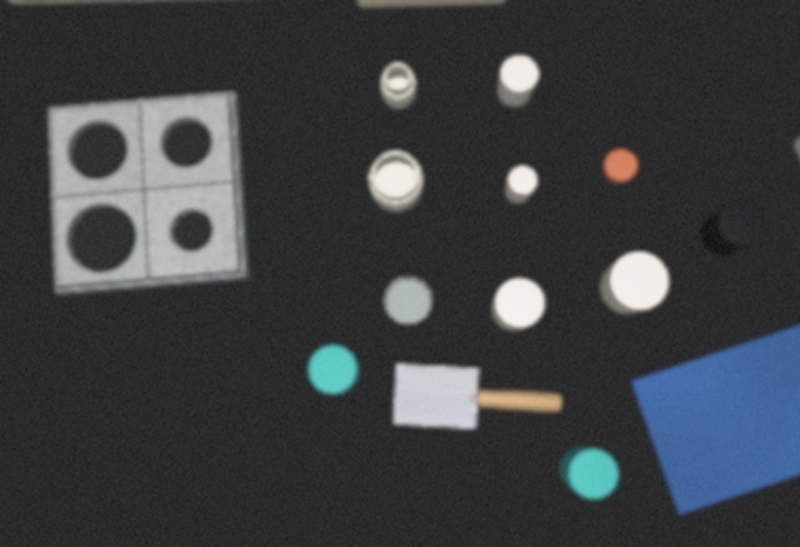

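View pics/scene0.png

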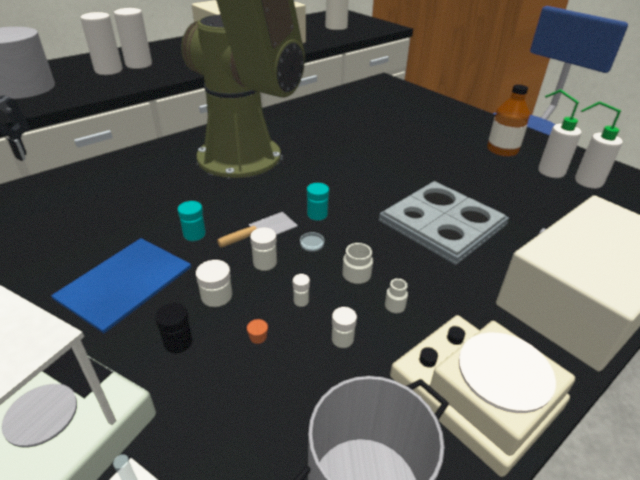

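The four capped jars in the top crop are jar_40 at (519,73), jar_30 at (522,180), jar_50 at (519,303) and jar_60 at (639,281). The uncapped ones are at (398,85) and (396,180). The carrier's pockets are 50 at upper left (98,150), 40 at upper right (186,141), 60 at lower left (101,238) and 30 at lower right (191,230). The scene view agrees.

```bash
cat > h.py <<'E'
import cv2,numpy as np
from rig import ctrl
def K(i):
    f=240/np.tan(np.radians(i['vfov'])/2);return np.array([[f,0,i['cx']],[0,f,i['cy']],[0,0,1]])
def back(i,uv,z,R=None,t=None):
    """pixel -> world point on plane z"""
    if R is None: R=cv2.Rodrigues(i['rvec'])[0];t=i['tvec']
    d=R.T@np.linalg.inv(K(i))@np.array([uv[0],uv[1],1.]);c=-R.T@t
    return c+d*(z-c[2])/d[2], np.linalg.norm(d)*0+(z-c[2])/d[2]
def blobs(mask,mn=60):
    for c in cv2.findContours(mask.astype('uint8'),cv2.RETR_CCOMP,cv2.CHAIN_APPROX_NONE)[0]:
        if cv2.contourArea(c)>mn: yield c
E
python3 - <<'E'
from h import *
im=cv2.imread('pics/top0.png');i=ctrl.camera_info('top');f=K(i)[0,0]
g=cv2.cvtColor(cv2.resize(im,None,fx=4,fy=4,interpolation=cv2.INTER_CUBIC),cv2.COLOR_BGR2GRAY)
Q={'jar_40':(519,73,62,195),'jar_30':(522,180,58,195),'jar_50':(519,303,74,195),'jar_60':(639,281,66,195),'open60':(396,180,60,150),'open40':(398,85,56,150),
'p60':(101,238,26,-110),'p50':(98,150,26,-110),'p40':(186,141,26,-110),'p30':(191,230,26,-110)}
for n,(u,v,z,th) in Q.items():
    p=(130+u/2.105,110+v/2.104)
    m=(g>th) if th>0 else (g<-th)
    lab=cv2.connectedComponentsWithStats(m.astype('uint8'))
    l=lab[1][int(p[1]*4),int(p[0]*4)]
    c=(lab[3][l]+.5)/4-.5; a=lab[2][l][4]/16
    w,dep=back(i,c,z); print(n,l>0,c.round(1),w.round(1),'diam',round(2*(a/np.pi)**.5*dep/f,1),'r',np.hypot(*w[:2]).round())
E
```

```text
jar_40 True [376.2 144.7] [ 670.4 -212.6   62. ] diam 37.8 r 703.0
jar_30 True [377.8 195.3] [ 554.1 -212.5   58. ] diam 28.3 r 593.0
jar_50 True [376.3 253.5] [ 421.1 -203.1   74. ] diam 48.8 r 468.0
jar_60 True [433.1 243. ] [ 442.4 -328.9   66. ] diam 58.6 r 551.0
open60 True [317.6 195. ] [557.5 -77.3  60. ] diam 55.4 r 563.0
open40 True [318.7 149.2] [665.2 -81.7  56. ] diam 35.1 r 670.0
p60 True [177.9 222.8] [507.2 249.   26. ] diam 73.7 r 565.0
p50 True [176.1 181. ] [606.9 255.2  26. ] diam 63.4 r 658.0
p40 True [218.2 177.4] [613.1 155.8  26. ] diam 53.6 r 633.0
p30 True [220.6 219.1] [513.6 149.3  26. ] diam 43.8 r 535.0
```

```bash
python3 -m inch '[0.125,0.12,0,0,0,0.0396,0.125,0.12,0,0,0,0.0396,0.125,0.12,0,0,0,0.0396,0.125,0.12,0,0,0,0.0396,0.125,0.12,0,0,0,0.0396,0.125,0.12,0,0,0,0.0396,0.125,0.12,0,0,0,0.0396,0.125,0.12,0,0,0,0.0396,0.125,0.12,0,0,0,0.0396,0.125,0.12,0,0,0,0.0396,0,0,0,0,0,0,0,0,0,0,0,0,0,0,0,0,0,0]' 1
python3 - <<'E'
from h import *
from scipy.spatial.transform import Rotation as Ro
o=ctrl.get_obs();im=ctrl.camera('wrist');cv2.imwrite('pics/w1.png',im[:,:,::-1])
i=ctrl.camera_info('wrist');T=np.eye(4);T[:3,:3]=Ro.from_rotvec(o['orientation']).as_matrix();T[:3,3]=o['tcp_pos']
C=np.linalg.inv(T@np.array(i['T_tool_cam']));print(o['tcp_pos'],T[:3,:3].round(3),o['joints'].round(2) if hasattr(o['joints'],'round') else o['joints'])
for d in ctrl.look_for('wrist','jar_60'):
    x,y,w,h=d['rect'];print(d,back(i,(x+w/2,y+h/2),66,C[:3,:3],C[:3,3])[0].round(1))
E
```

```text
t: 1.7
tcp_pos: [442.1, -328.7, 206.3]
orientation: [-2.223, -2.22, 0.001]
wrist_force: [0.1, -0.2, -0.2]
finger_gap: 85.5
gripper_force: 0.0
[ 442.05613548 -328.73139382  206.28961875] [[ 0.001  1.    -0.   ]
 [ 1.    -0.001 -0.   ]
 [-0.    -0.    -1.   ]] [-0.64  0.22 -0.17  1.18 -0.    0.93]
{'rect': [434.7, 53.1, 56.8, 45.3], 'conf': 0.94} [ 546.1 -214.9   66. ]
{'rect': [555.7, 42.5, 80.4, 61.6], 'conf': 0.82} [ 647.3 -213.2   66. ]
{'rect': [45.7, 119.2, 104.0, 68.2], 'conf': 0.8} [ 255.8 -272.7   66. ]
{'rect': [359.8, 283.8, 57.0, 73.9], 'conf': 0.6} [ 499.7 -425.8   66. ]
{'rect': [290.2, 177.6, 71.0, 79.0], 'conf': 0.58} [ 441.  -325.9   66. ]
{'rect': [266.4, 18.6, 68.8, 80.0], 'conf': 0.57} [ 422.2 -203.    66. ]
```

View pics/w1.png

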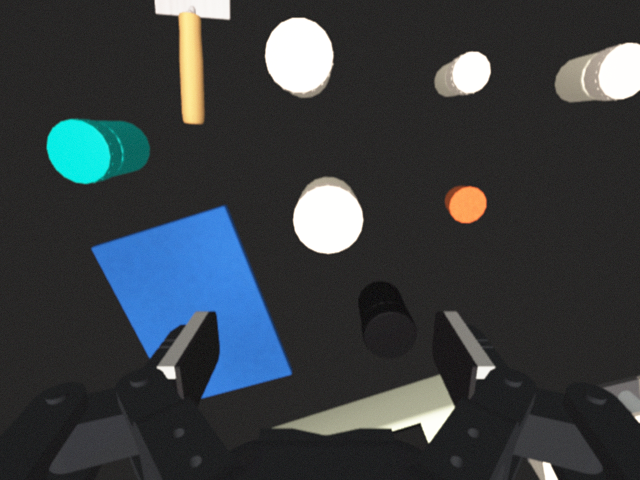

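The wrist view puts jar_60's cap at (328,216), about (441,-328), which agrees with the top view. jar_50, jar_30 and jar_40 along the upper edge agree too. I'll descend and grip.

```bash
python3 -m inch '[0,0.004,-0.14,0,0,0,0,0,-0.14,0,0,0,0,0,-0.14,0,0,0,0,0,-0.14,0,0,0,0,0,-0.14,0,0,0,0,0,-0.12,0,0,0,0,0,-0.04,0,0,0,0,0,0,0,0,0]' 1
python3 -m inch '[0,0,0,0,0,0,0,0,0,0,0,0,0,0,0,0,0,0,0,0,0,0,0,0,0,0,0,0,0,0,0,0,0,0,0,0,0,0,0,0,0,0,0,0,0,0,0,0]' 0
```

```text
t: 2.6
tcp_pos: [441.3, -327.4, 33.4]
orientation: [-2.221, -2.218, 0.001]
wrist_force: [-0.3, -0.4, -0.4]
finger_gap: 85.0
gripper_force: 0.0
t: 3.4
tcp_pos: [441.6, -333.2, 44.9]
orientation: [2.218, 2.212, -0.014]
wrist_force: [-31.6, 4.3, 79.1]
finger_gap: 21.9
gripper_force: 61.4
```

```bash
python3 - <<'E'
from h import *
a=ctrl.camera('wrist')[:,:,::-1];b=ctrl.camera('scene')[:,:,::-1]
c=cv2.resize(b[170:350,120:320],(400,360),interpolation=cv2.INTER_CUBIC)
cv2.imwrite('pics/c2.png',np.hstack([cv2.resize(a,(400,300)),c[:300]]));print(ctrl.get_obs())
E
```

```text
{'t': 3.5, 'joints': array([-0.63960161,  0.33796926, -0.40374687,  0.82083238, -0.01056188,
        0.93392738]), 'qd': array([ 0.00023453,  0.00089215, -0.00020473, -0.0024279 , -0.00010525,
        0.00031732]), 'joint_efforts': array([  8.47492397, -12.92067021,  18.75181139, -12.63733596,
         4.98187959,  -0.06468151]), 'tcp_pos': array([ 441.62408159, -333.22005355,   44.95402556]), 'orientation': array([ 2.21762569,  2.21147761, -0.01446667]), 'wrist_force': array([-31.03249368,   4.97332373,  78.95627392]), 'moment': array([ 0.95588985,  6.81702005, -0.12907419]), 'gripper_force': 61.37742024497129, 'finger_gap': 22.635516693615497}
```

View pics/c2.png

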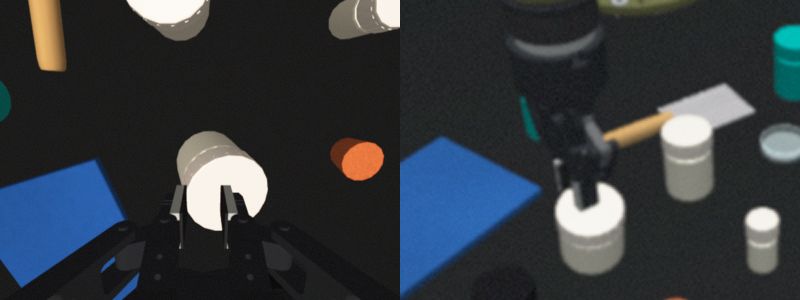

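The fingers slid up over jar_60 and now press on its cap, and the jar still stands. The wide-open pads sit farther back, so my grip was too high. I'll lift off, look again and grip lower.

```bash
python3 -m inch '[0,0,0.1,0,0,0,0,0,0.14,0,0,0,0,0,0.14,0,0,0,0,0,0.14,0,0,0,0,0,0.14,0,0,0,0,0,0.14,0,0,0,0,0,0.06,0,0,0,0,0,0,0,0,0]'
python3 -m inch '[0,0,0,0,0,0,0,0,0,0,0,0]' 1
cat >> h.py <<'E'
from scipy.spatial.transform import Rotation as Ro
def wrist(name,pts):
    """save wrist picture; print white cap blobs at heights in pts"""
    o=ctrl.get_obs();im=ctrl.camera('wrist');cv2.imwrite(f'pics/{name}.png',im[:,:,::-1])
    i=ctrl.camera_info('wrist');T=np.eye(4);T[:3,:3]=Ro.from_rotvec(o['orientation']).as_matrix();T[:3,3]=o['tcp_pos']
    C=np.linalg.inv(T@np.array(i['T_tool_cam']));g=im.min(2);f=K(i)[0,0]
    for c in blobs(g>225,150):
        (u,v),_,_=cv2.fitEllipse(c)
        print((round(u),round(v)),[(z,back(i,(u,v),z,C[:3,:3],C[:3,3])[0][:2].round(1),'d%.1f'%(2*(cv2.contourArea(c)/np.pi)**.5*back(i,(u,v),z,C[:3,:3],C[:3,3])[1]/f)) for z in pts])
    print(o['tcp_pos'],o['finger_gap'])
E
python3 - <<'E'
from h import *
print(ctrl.grip_point_offset);wrist('w2',[66,74])
im=ctrl.camera('top');i=ctrl.camera_info('top');g=cv2.cvtColor(cv2.resize(im,None,fx=4,fy=4,interpolation=cv2.INTER_CUBIC),cv2.COLOR_RGB2GRAY)
for c in blobs(g>195,1000):
    m=cv2.moments(c);u=((m['m10']/m['m00'])+.5)/4-.5;v=((m['m01']/m['m00'])+.5)/4-.5
    print('top',back(i,(u,v),66)[0].round(1),cv2.contourArea(c)/16)
E
```

```text
t: 4.3
tcp_pos: [443.9, -328.4, 208.8]
orientation: [2.218, 2.218, 0.001]
wrist_force: [0.2, -0.4, -0.1]
finger_gap: -0.2
gripper_force: 0.0
t: 4.5
tcp_pos: [441.8, -326.8, 204.7]
orientation: [-2.22, -2.22, 0.001]
wrist_force: [-0.5, 0.0, 1.2]
finger_gap: 28.4
gripper_force: 0.0
18.700000000000003
(451, 461) [(66, array([ 574.8, -591.9]), 'd30.8'), (74, array([ 571.3, -583. ]), 'd30.0')]
(622, 441) [(66, array([ 751.5, -563.5]), 'd44.1'), (74, array([ 743.5, -555.3]), 'd42.9')]
(328, 222) [(66, array([ 442.3, -327.6]), 'd57.3'), (74, array([ 442.2, -325.5]), 'd55.8')]
(472, 75) [(66, array([ 551.6, -212.1]), 'd28.6'), (74, array([ 548.7, -213. ]), 'd27.9')]
(622, 75) [(66, array([ 665.5, -212. ]), 'd35.2'), (74, array([ 659.6, -213. ]), 'd34.3')]
(299, 58) [(66, array([ 420.6, -200.4]), 'd52.0'), (74, array([ 421.1, -201.7]), 'd50.7')]
(200, 9) [(66, array([ 348.8, -168.3]), 'd27.2'), (74, array([ 351.2, -170.4]), 'd26.5')]
[ 441.79399424 -326.82957666  204.68446937] 28.433944269014155
top [ 326.8 -114.4   66. ] 914.96875
top [ 421.9 -203.9   66. ] 387.25
top [ 442.1 -328.9   66. ] 551.4375
top [ 552.3 -211.6   66. ] 120.0625
top [556.1 -77.4  66. ] 276.25
top [ 669.  -212.2   66. ] 211.6875
top [ 776.  -579.1   66. ] 1351.09375
top [ 871.4 -120.2   66. ] 6182.25
top [796.2 -86.3  66. ] 161.28125
top [ 796.1 -154.8   66. ] 161.34375
top [ 837.8 -121.4   66. ] 648.0
top [923.8 237.9  66. ] 10942.96875
```

```bash
python3 -m inch '[0,0,0,0,0,0,0,0,0,0,0,0,0,0,0,0,0,0,0,0,0,0,0,0,0,0,0,0,0,0,0,-0.005,-0.14,0,0,0,0,0,-0.14,0,0,0,0,0,-0.14,0,0,0,0,0,-0.14,0,0,0,0,0,-0.14,0,0,0,0,0,-0.14,0,0,0,0,0,-0.06,0,0,0,0,0,-0.03,0,0,0,0,0,0,0,0,0]' 1
python3 -m inch '[0,0,0,0,0,0,0,0,0,0,0,0,0,0,0,0,0,0]' 0
```

```text
t: 6.0
tcp_pos: [442.6, -328.5, 20.3]
orientation: [-2.221, -2.221, 0.0]
wrist_force: [-0.6, 0.7, 0.0]
finger_gap: 85.4
gripper_force: 0.0
t: 6.3
tcp_pos: [443.7, -329.3, 22.2]
orientation: [2.22, 2.219, 0.0]
wrist_force: [-0.7, 0.7, 7.3]
finger_gap: 58.0
gripper_force: 63.4
```

```bash
python3 -m inch '[0,0,0,0,0,0,0,0,0,0,0,0,0,0,0.05,0,0,0,0,0,0.05,0,0,0,0,0,0.1,0,0,0,0,0,0.1,0,0,0,0,0,0,0,0,0]' 0
```

```text
t: 7.0
tcp_pos: [444.8, -330.1, 83.8]
orientation: [2.217, 2.217, 0.001]
wrist_force: [1.3, -0.3, -1.7]
finger_gap: 58.0
gripper_force: 64.6
```

```bash
python3 -m inch '[0,0,0.128,0,0,0,0,0,0.128,0,0,0,0,0,0.128,0,0,0,0.019,0.17,0,0,0,0,0.019,0.17,0,0,0,0,0.019,0.17,0,0,0,0,0.019,0.17,0,0,0,0,0.019,0.17,0,0,0,0,0.019,0.17,0,0,0,0,0.019,0.17,0,0,0,0,0.019,0.17,0,0,0,0,0.019,0.17,0,0,0,0,0.019,0.17,0,0,0,0,0.019,0.17,0,0,0,0,0.019,0.17,0,0,0,0,0.019,0.17,0,0,0,0,0.019,0.17,0,0,0,0,0.019,0.17,0,0,0,0,0.019,0.17,0,0,0,0,0.019,0.17,0,0,0,0]' 0
python3 -m inch '[0,0,0,0,0,0,0,0,0,0,0,0]' 0
python3 - <<'E'
from h import *
o=ctrl.get_obs();im=ctrl.camera('wrist');cv2.imwrite('pics/w3.png',im[:,:,::-1])
i=ctrl.camera_info('wrist');T=np.eye(4);T[:3,:3]=Ro.from_rotvec(o['orientation']).as_matrix();T[:3,3]=o['tcp_pos']
C=np.linalg.inv(T@np.array(i['T_tool_cam']))
print(o['tcp_pos'])
for d in ctrl.look_for('wrist','pocket_60'):
    x,y,w,h=d['rect'];print(d,back(i,(x+w/2,y+h/2),26,C[:3,:3],C[:3,3])[0].round(1))
E
```

```text
t: 9.0
tcp_pos: [506.9, 250.9, 156.5]
orientation: [-2.221, -2.222, 0.001]
wrist_force: [0.9, 0.2, -1.9]
finger_gap: 57.8
gripper_force: 65.0
t: 9.2
tcp_pos: [506.7, 249.9, 156.3]
orientation: [-2.22, -2.223, 0.002]
wrist_force: [-0.3, -1.0, -2.0]
finger_gap: 57.6
gripper_force: 65.0
[506.66977238 249.9045442  156.26888632]
{'rect': [384.2, 148.8, 131.1, 125.8], 'conf': 0.89} [607.7 260.   26. ]
{'rect': [384.5, 265.3, 122.3, 111.0], 'conf': 0.86} [614.7 158.7  26. ]
{'rect': [262.9, 155.1, 124.7, 117.9], 'conf': 0.8} [505.1 257.7  26. ]
```

View pics/w3.png

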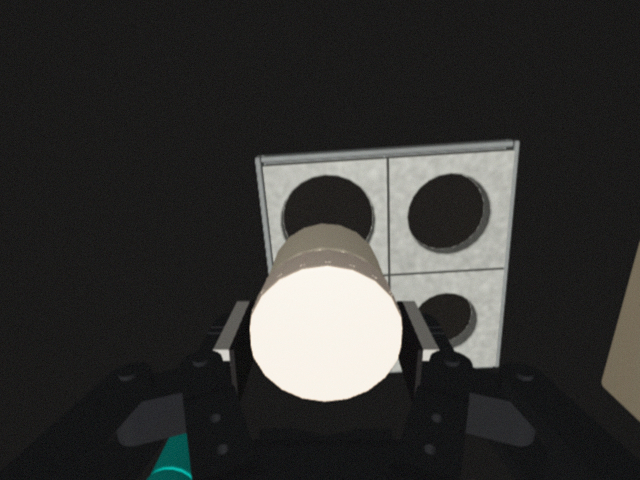

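The held jar_60 covers the lower-left pocket (its pocket's rim edge shows near (328,210)), and the 50 pocket at (449,213) agrees with the top measurement within a few mm. I'll lower it.

```bash
python3 -m inch '[0,0.004,-0.1,0,0,0,0,0,-0.1,0,0,0,0,0,-0.1,0,0,0,0,0,-0.1,0,0,0,0,0,-0.1,0,0,0,0,0,-0.05,0,0,0,0,0,-0.03,0,0,0,0,0,0,0,0,0]' 0
python3 -m inch '[0,0,-0.01,0,0,0,0,0,-0.01,0,0,0,0,0,0,0,0,0]' 0
```

```text
t: 10.1
tcp_pos: [507.0, 249.7, 40.8]
orientation: [-2.222, -2.22, 0.001]
wrist_force: [0.0, 0.6, -2.4]
finger_gap: 57.8
gripper_force: 65.0
t: 10.4
tcp_pos: [507.5, 250.5, 37.5]
orientation: [2.221, 2.221, 0.001]
wrist_force: [-0.5, 1.1, -2.4]
finger_gap: 57.9
gripper_force: 65.0
```

```bash
python3 -m inch '[0,0,-0.01,0,0,0,0,0,-0.005,0,0,0,0,0,0,0,0,0]' 0
python3 -m inch '[0,0,-0.005,0,0,0,0,0,0,0,0,0]' 0
```

```text
t: 10.7
tcp_pos: [507.3, 250.5, 34.3]
orientation: [2.221, 2.222, 0.001]
wrist_force: [-0.9, 0.1, -0.0]
finger_gap: 57.5
gripper_force: 65.3
t: 10.9
tcp_pos: [507.3, 250.6, 34.2]
orientation: [-2.221, -2.222, -0.001]
wrist_force: [-3.9, -1.1, 8.4]
finger_gap: 57.8
gripper_force: 66.3
```

```bash
python3 -m inch '[0,0,0,0,0,0,0,0,0,0,0,0,0,0,0,0,0,0,0,0,0,0,0,0,0,0,0.03,0,0,0,0,0,0.1,0,0,0,0,0,0.14,0,0,0,0,0,0.14,0,0,0,0,0,0.14,0,0,0,0,0,0.14,0,0,0,0,0,0.14,0,0,0,0,0,0,0,0,0]' 1
python3 - <<'E'
from h import *
wrist('w4',[78])
E
```

```text
t: 12.1
tcp_pos: [509.6, 251.5, 203.8]
orientation: [2.22, 2.22, 0.011]
wrist_force: [0.8, 0.4, 0.3]
finger_gap: 85.6
gripper_force: 0.0
(329, 304) [(78, array([512.7, 179.8]), 'd87.9')]
(329, 305) [(78, array([512.5, 178.4]), 'd40.8')]
(424, 296) [(78, array([595.5, 187.6]), 'd67.2')]
(323, 209) [(78, array([506.9, 265.4]), 'd91.4')]
(323, 213) [(78, array([506.8, 262. ]), 'd40.6')]
(428, 202) [(78, array([592.2, 271. ]), 'd91.7')]
(428, 204) [(78, array([592. , 269.2]), 'd59.4')]
[509.58602604 251.52598589 203.82821131] 85.55742890917752
```

View pics/w4.png

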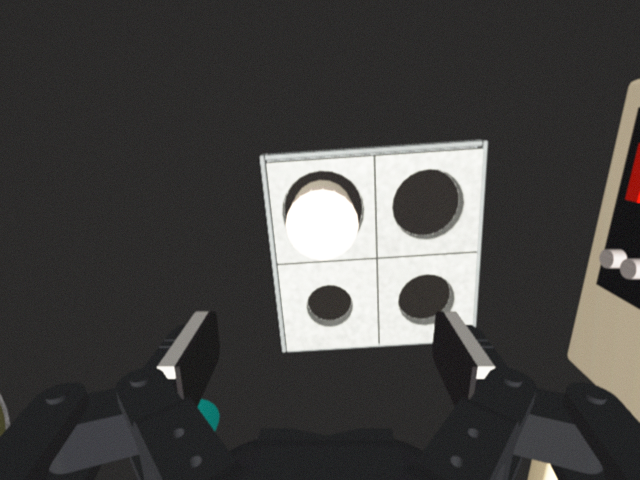

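jar_60 stands in its pocket (cap at (322,225)), with the other pockets at (428,203), (427,297) and (329,304). On to jar_50.

```bash
python3 -m inch '[-0.027,-0.1416,0,0,0,0,-0.027,-0.1416,0,0,0,0,-0.027,-0.1416,0,0,0,0,-0.027,-0.1416,0,0,0,0,-0.027,-0.1416,0,0,0,0,-0.027,-0.1416,0,0,0,0,-0.027,-0.1416,0,0,0,0,-0.027,-0.1416,0,0,0,0,-0.027,-0.1416,0,0,0,0,-0.027,-0.1416,0,0,0,0,-0.027,-0.1416,0,0,0,0,-0.027,-0.1416,0,0,0,0,-0.027,-0.1416,0,0,0,0,-0.027,-0.1416,0,0,0,0,-0.027,-0.1416,0,0,0,0,-0.027,-0.1416,0,0,0,0,0,0,0,0,0,0,0,0,0,0,0,0]' 1
python3 - <<'E'
from h import *
wrist('w5',[74,58,62])
T=np.eye(4);T[:3,:3]=[[0,1,0],[1,0,0],[0,0,-1]];T[:3,3]=[508,251,204];i=ctrl.camera_info('wrist');C=np.linalg.inv(T@np.array(i['T_tool_cam']))
for p in [(428,203),(427,296),(329.5,303)]:print(back(i,p,26,C[:3,:3],C[:3,3])[0])
E
```

```text
t: 13.95
tcp_pos: [420.0, -202.7, 198.2]
orientation: [-2.222, -2.218, 0.0]
wrist_force: [-0.8, 0.9, -0.6]
finger_gap: 85.1
gripper_force: 0.0
(483, 230) [(74, array([ 547.8, -206.7]), 'd26.2'), (58, array([ 554.8, -211.2]), 'd27.7'), (62, array([ 553. , -210.1]), 'd27.3')]
(620, 231) [(74, array([ 660.6, -207.7]), 'd34.6'), (58, array([ 673.8, -212.2]), 'd36.5'), (62, array([ 670.5, -211.1]), 'd36.0')]
(329, 224) [(74, array([ 421.3, -201.7]), 'd47.5'), (58, array([ 421.4, -205.9]), 'd50.1'), (62, array([ 421.4, -204.9]), 'd49.5')]
(226, 110) [(74, array([ 344.9, -113.8]), 'd69.2'), (58, array([ 340.8, -113.2]), 'd73.0'), (62, array([ 341.8, -113.3]), 'd72.0')]
(341, 80) [(74, array([429.8, -93.3]), 'd38.4'), (58, array([430.4, -91.6]), 'd40.5'), (62, array([430.3, -92. ]), 'd39.9')]
(638, 66) [(74, array([643.5, -84.2]), 'd12.6'), (58, array([655.8, -82. ]), 'd13.3'), (62, array([652.7, -82.5]), 'd13.2')]
(514, 56) [(74, array([553.1, -77.5]), 'd51.1'), (58, array([560.4, -75. ]), 'd53.9'), (62, array([558.6, -75.6]), 'd53.2')]
(526, 52) [(74, array([561.5, -75.1]), 'd36.2'), (58, array([569.3, -72.4]), 'd38.1'), (62, array([567.3, -73. ]), 'd37.6')]
[ 420.01997559 -202.67680947  198.18398876] 85.06525719946879
[604.10844955 258.47352169  26.        ]
[611.38169314 161.33034912  26.        ]
[511.06279616 153.25515874  26.        ]
```

```bash
python3 -m inch '[0.005,0,-0.14,0,0,0,0,0.002,-0.14,0,0,0,0,0,-0.14,0,0,0,0,0,-0.14,0,0,0,0,0,-0.14,0,0,0,0,0,-0.1,0,0,0,0,0,-0.045,0,0,0,0,0,0,0,0,0]' 1
python3 -m inch '[0,0,0,0,0,0,0,0,0,0,0,0,0,0,0,0,0,0,0,0,0,0,0,0,0,0,0,0,0,0]' 0
```

```text
t: 14.8
tcp_pos: [420.9, -201.1, 29.1]
orientation: [-2.218, -2.221, 0.001]
wrist_force: [0.1, 0.6, 0.0]
finger_gap: 85.5
gripper_force: 0.0
t: 15.3
tcp_pos: [422.9, -202.8, 31.7]
orientation: [2.22, 2.22, 0.002]
wrist_force: [-1.5, 1.7, 6.9]
finger_gap: 47.6
gripper_force: 60.6
```

```bash
python3 -m inch '[0,0,0.05,0,0,0,0,0,0.15,0,0,0,0,0,0.22,0,0,0,0,0,0.24,0,0,0,0.0575,0.1434,0,0,0,0,0.0575,0.1434,0,0,0,0,0.0575,0.1434,0,0,0,0,0.0575,0.1434,0,0,0,0,0.0575,0.1434,0,0,0,0,0.0575,0.1434,0,0,0,0,0.0575,0.1434,0,0,0,0,0.0575,0.1434,0,0,0,0,0.0575,0.1434,0,0,0,0,0.0575,0.1434,0,0,0,0,0.0575,0.1434,0,0,0,0,0.0575,0.1434,0,0,0,0,0.0575,0.1434,0,0,0,0,0.0575,0.1434,0,0,0,0,0.0575,0.1434,0,0,0,0,0.0575,0.1434,0,0,0,0]' 0
python3 -m inch '[0,0,0,0,0,0,0,0,0,0,0,0]' 0
```

```text
t: 17.3
tcp_pos: [606.1, 257.6, 163.0]
orientation: [2.221, 2.221, 0.0]
wrist_force: [0.1, -1.1, -0.4]
finger_gap: 47.8
gripper_force: 62.4
t: 17.5
tcp_pos: [605.6, 256.8, 162.3]
orientation: [2.22, 2.223, -0.001]
wrist_force: [0.3, -0.3, -2.4]
finger_gap: 47.6
gripper_force: 62.4
```

```bash
python3 -m inch '[0,0,-0.12,0,0,0,0,0,-0.12,0,0,0,0,0,-0.12,0,0,0,0,0,-0.1,0,0,0,0,0,-0.06,0,0,0,0,0,-0.03,0,0,0,0,0,-0.02,0,0,0,0,0,-0.01,0,0,0,0,0,0,0,0,0]' 0
python3 -m inch '[0,0,-0.01,0,0,0,0,0,-0.005,0,0,0,0,0,0,0,0,0]' 0
```

```text
t: 18.4
tcp_pos: [606.2, 256.6, 46.7]
orientation: [2.221, 2.221, 0.001]
wrist_force: [-0.1, -0.1, -0.4]
finger_gap: 47.7
gripper_force: 62.4
t: 18.7
tcp_pos: [606.2, 256.8, 43.8]
orientation: [2.221, 2.221, 0.002]
wrist_force: [-1.0, -1.2, 2.7]
finger_gap: 47.7
gripper_force: 62.6
```

```bash
python3 -m inch '[0,0,-0.005,0,0,0,0,0,0,0,0,0]' 0
```

```text
t: 18.9
tcp_pos: [606.3, 256.9, 43.8]
orientation: [2.221, 2.221, 0.002]
wrist_force: [-3.3, 0.4, 9.6]
finger_gap: 47.7
gripper_force: 63.5
```

```bash
python3 -m inch '[0,0,0,0,0,0,0,0,0,0,0,0,0,0,0,0,0,0,0,0,0,0,0,0,0,0,0.03,0,0,0,0,0,0.1,0,0,0,0,0,0.14,0,0,0,0,0,0.14,0,0,0,0,0,0.14,0,0,0,0,0,0.14,0,0,0,0,0,0.11,0,0,0]' 1
python3 -m inch '[-0.0163,-0.1463,0,0,0,0,-0.0163,-0.1463,0,0,0,0,-0.0163,-0.1463,0,0,0,0,-0.0163,-0.1463,0,0,0,0,-0.0163,-0.1463,0,0,0,0,-0.0163,-0.1463,0,0,0,0,-0.0163,-0.1463,0,0,0,0,-0.0163,-0.1463,0,0,0,0,-0.0163,-0.1463,0,0,0,0,-0.0163,-0.1463,0,0,0,0,-0.0163,-0.1463,0,0,0,0,-0.0163,-0.1463,0,0,0,0,-0.0163,-0.1463,0,0,0,0,-0.0163,-0.1463,0,0,0,0,-0.0163,-0.1463,0,0,0,0,-0.0163,-0.1463,0,0,0,0,0,0,0,0,0,0,0,0,0,0,0,0]' 1
python3 - <<'E'
from h import *
wrist('w6',[58,62])
b=ctrl.camera('scene')[:,:,::-1];cv2.imwrite('pics/s6.png',cv2.resize(b[150:370,200:520],(800,550),interpolation=cv2.INTER_CUBIC))
E
```

```text
t: 20.0
tcp_pos: [606.2, 256.7, 204.5]
orientation: [2.221, 2.221, 0.003]
wrist_force: [1.3, 0.3, -0.1]
finger_gap: 85.5
gripper_force: 0.0
t: 21.8
tcp_pos: [553.5, -212.0, 202.3]
orientation: [-2.223, -2.22, -0.001]
wrist_force: [0.7, 0.6, -0.1]
finger_gap: 85.4
gripper_force: 0.0
(328, 218) [(58, array([ 554.7, -211.1]), 'd26.7'), (62, array([ 554.6, -210.2]), 'd26.3')]
(464, 219) [(58, array([ 673. , -211.8]), 'd37.1'), (62, array([ 671.5, -210.8]), 'd36.6')]
(484, 50) [(58, array([672.5, -79.5]), 'd29.0'), (62, array([671. , -80.2]), 'd28.6')]
(486, 49) [(58, array([674.1, -78.8]), 'd24.5'), (62, array([672.5, -79.5]), 'd24.2')]
(340, 42) [(58, array([563.4, -74.1]), 'd50.9'), (62, array([563.2, -74.8]), 'd50.3')]
(339, 45) [(58, array([563. , -76.3]), 'd27.4'), (62, array([562.8, -77. ]), 'd27.0')]
[ 553.53463753 -211.9538109   202.32684702] 85.38912928503235
```

View pics/s6.png

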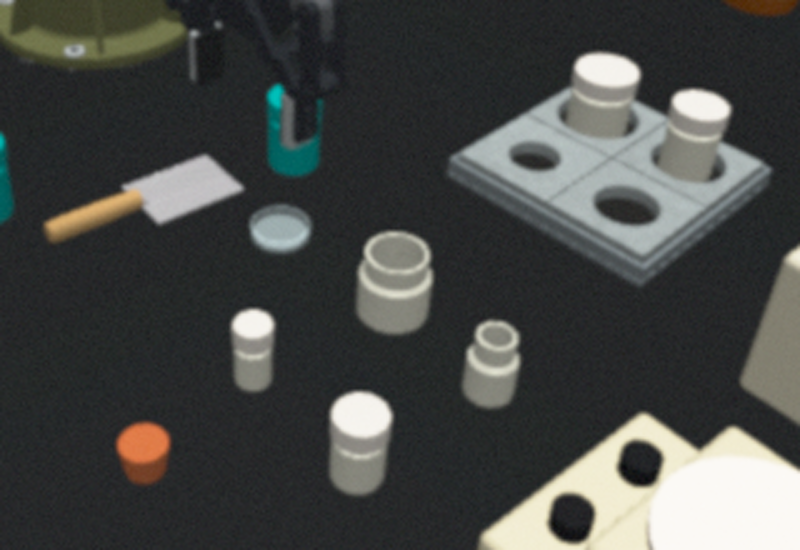

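Both seated jars stand upright in the right pockets ((605,90) and (695,135)), and jar_30 (253,350), jar_40 (360,440) and the open jars are undisturbed. Next is jar_30.

```bash
python3 -m inch '[0.003,0.002,-0.14,0,0,0,0,0,-0.14,0,0,0,0,0,-0.14,0,0,0,0,0,-0.14,0,0,0,0,0,-0.14,0,0,0,0,0,-0.12,0,0,0,0,0,-0.06,0,0,0,0,0,-0.03,0,0,0,0,0,0,0,0,0]' 0.75
python3 -m inch '[0,0,0,0,0,0,0,0,0,0,0,0,0,0,0,0,0,0,0,0,0,0,0,0,0,0,0,0,0,0,0,0,0,0,0,0]' 0
```

```text
t: 22.8
tcp_pos: [554.3, -210.7, 20.0]
orientation: [-2.22, -2.222, 0.0]
wrist_force: [0.3, -0.6, 0.9]
finger_gap: 64.2
gripper_force: 0.0
t: 23.4
tcp_pos: [555.5, -211.7, 21.6]
orientation: [2.22, 2.22, 0.002]
wrist_force: [-0.7, 0.6, 6.2]
finger_gap: 27.5
gripper_force: 58.7
```

```bash
python3 -m inch '[0,0,0.05,0,0,0,0,0,0.15,0,0,0,0,0,0.22,0,0,0,0,0,0.24,0,0,0,-0.0163,0.1393,0,0,0,0,-0.0163,0.1393,0,0,0,0,-0.0163,0.1393,0,0,0,0,-0.0163,0.1393,0,0,0,0,-0.0163,0.1393,0,0,0,0,-0.0163,0.1393,0,0,0,0,-0.0163,0.1393,0,0,0,0,-0.0163,0.1393,0,0,0,0,-0.0163,0.1393,0,0,0,0,-0.0163,0.1393,0,0,0,0,-0.0163,0.1393,0,0,0,0,-0.0163,0.1393,0,0,0,0,-0.0163,0.1393,0,0,0,0,0,0,0,0,0,0,0,0,0,0,0,0]' 0
python3 -m inch '[0,0,-0.12,0,0,0,0,0,-0.12,0,0,0,0,0,-0.12,0,0,0,0,0,-0.1,0,0,0,0,0,-0.06,0,0,0,0,0,-0.03,0,0,0,0,0,-0.02,0,0,0,0,0,0,0,0,0]' 0
```

```text
t: 25.3
tcp_pos: [511.7, 151.2, 152.6]
orientation: [2.22, 2.223, -0.0]
wrist_force: [-0.7, 0.1, 0.4]
finger_gap: 27.1
gripper_force: 59.3
t: 26.1
tcp_pos: [512.2, 150.8, 38.4]
orientation: [2.222, 2.221, 0.0]
wrist_force: [-0.7, 0.2, -0.9]
finger_gap: 27.1
gripper_force: 59.3
```

Expected contact is at z≈33.

```bash
python3 -m inch '[0,0,-0.01,0,0,0,0,0,-0.01,0,0,0,0,0,0,0,0,0]' 0
python3 -m inch '[0,0,-0.005,0,0,0,0,0,0,0,0,0]' 0
```

```text
t: 26.4
tcp_pos: [512.0, 151.1, 34.3]
orientation: [2.221, 2.222, 0.001]
wrist_force: [0.3, -0.9, -1.4]
finger_gap: 26.9
gripper_force: 59.3
t: 26.6
tcp_pos: [512.2, 151.1, 33.6]
orientation: [2.221, 2.221, 0.001]
wrist_force: [-0.7, -0.0, 3.9]
finger_gap: 27.2
gripper_force: 59.7
```

```bash
python3 -m inch '[0,0,0,0,0,0,0,0,0,0,0,0,0,0,0,0,0,0,0,0,0,0,0,0,0,0,0.03,0,0,0,0,0,0.1,0,0,0,0,0,0.14,0,0,0,0,0,0.14,0,0,0,0,0,0.14,0,0,0,0,0,0.14,0,0,0,0,0,0.14,0,0,0]' 1
python3 -m inch '[0.0613,-0.1394,0,0,0,0,0.0613,-0.1394,0,0,0,0,0.0613,-0.1394,0,0,0,0,0.0613,-0.1394,0,0,0,0,0.0613,-0.1394,0,0,0,0,0.0613,-0.1394,0,0,0,0,0.0613,-0.1394,0,0,0,0,0.0613,-0.1394,0,0,0,0,0.0613,-0.1394,0,0,0,0,0.0613,-0.1394,0,0,0,0,0.0613,-0.1394,0,0,0,0,0.0613,-0.1394,0,0,0,0,0.0613,-0.1394,0,0,0,0,0,0,0,0,0,0,0,0,0,0,0,0]' 1
python3 - <<'E'
from h import *
wrist('w7',[62])
E
```

```text
t: 27.7
tcp_pos: [511.7, 150.9, 200.8]
orientation: [2.221, 2.221, 0.0]
wrist_force: [0.2, 0.0, -0.3]
finger_gap: 85.6
gripper_force: 0.0
t: 29.2
tcp_pos: [671.0, -211.9, 198.9]
orientation: [-2.222, -2.22, 0.0]
wrist_force: [-0.9, 0.3, 0.5]
finger_gap: 85.5
gripper_force: 0.0
(327, 220) [(62, array([ 671.3, -211.1]), 'd36.0')]
(330, 49) [(62, array([672.9, -80.4]), 'd28.3')]
(330, 49) [(62, array([672.9, -80.3]), 'd17.3')]
(613, 114) [(62, array([ 893.4, -125.4]), 'd79.1')]
(181, 41) [(62, array([563.6, -74.7]), 'd32.9')]
[ 671.02855933 -211.92867295  198.87064257] 85.521903053
```

Descend to TCP about 22 (−177 mm).

```bash
python3 -m inch '[0,0.002,-0.14,0,0,0,0,0,-0.14,0,0,0,0,0,-0.14,0,0,0,0,0,-0.14,0,0,0,0,0,-0.14,0,0,0,0,0,-0.11,0,0,0,0,0,-0.05,0,0,0,0,0,-0.025,0,0,0,0,0,0,0,0,0]' 0.85
python3 -m inch '[0,0,0,0,0,0,0,0,0,0,0,0,0,0,0,0,0,0,0,0,0,0,0,0,0,0,0,0,0,0,0,0,0,0,0,0]' 0
```

```text
t: 30.15
tcp_pos: [671.3, -210.6, 22.5]
orientation: [2.221, 2.222, 0.0]
wrist_force: [0.1, 0.8, 1.2]
finger_gap: 72.7
gripper_force: 0.0
t: 30.75
tcp_pos: [672.5, -211.5, 23.9]
orientation: [2.22, 2.22, 0.002]
wrist_force: [-0.5, 0.2, 6.6]
finger_gap: 37.5
gripper_force: 59.9
```

```bash
python3 -m inch '[0,0,0.05,0,0,0,0,0,0.15,0,0,0,0,0,0.22,0,0,0,0,0,0.24,0,0,0,-0.0229,0.142,0,0,0,0,-0.0229,0.142,0,0,0,0,-0.0229,0.142,0,0,0,0,-0.0229,0.142,0,0,0,0,-0.0229,0.142,0,0,0,0,-0.0229,0.142,0,0,0,0,-0.0229,0.142,0,0,0,0,-0.0229,0.142,0,0,0,0,-0.0229,0.142,0,0,0,0,-0.0229,0.142,0,0,0,0,-0.0229,0.142,0,0,0,0,-0.0229,0.142,0,0,0,0,-0.0229,0.142,0,0,0,0,0,0,0,0,0,0,0,0,0,0,0,0]' 0
python3 -m inch '[0,0,-0.12,0,0,0,0,0,-0.12,0,0,0,0,0,-0.12,0,0,0,0,0,-0.1,0,0,0,0,0,-0.06,0,0,0,0,0,-0.03,0,0,0,0,0,-0.02,0,0,0,0,0,0,0,0,0]' 0
python3 -m inch '[0,0,-0.01,0,0,0,0,0,-0.01,0,0,0,0,0,0,0,0,0]' 0
```

```text
t: 32.65
tcp_pos: [611.5, 158.5, 154.5]
orientation: [2.22, 2.223, -0.0]
wrist_force: [0.8, -0.6, -0.5]
finger_gap: 37.7
gripper_force: 60.4
t: 33.45
tcp_pos: [612.0, 157.9, 40.4]
orientation: [2.222, 2.221, 0.001]
wrist_force: [0.3, 0.1, 0.3]
finger_gap: 37.3
gripper_force: 60.4
t: 33.75
tcp_pos: [611.8, 158.2, 36.3]
orientation: [2.221, 2.222, 0.0]
wrist_force: [0.7, 1.1, -0.6]
finger_gap: 37.5
gripper_force: 60.4
```

```bash
python3 -m inch '[0,0,-0.005,0,0,0,0,0,0,0,0,0]' 0
python3 -m inch '[0,0,-0.004,0,0,0,0,0,0,0,0,0]' 0
```

```text
t: 33.95
tcp_pos: [612.0, 158.3, 35.9]
orientation: [2.221, 2.221, 0.001]
wrist_force: [-0.8, 0.5, 4.3]
finger_gap: 37.2
gripper_force: 60.8
t: 34.15
tcp_pos: [612.1, 158.3, 35.8]
orientation: [2.221, 2.221, 0.002]
wrist_force: [-2.6, -1.7, 9.7]
finger_gap: 37.4
gripper_force: 61.6
```

```bash
python3 -m inch '[0,0,0,0,0,0,0,0,0,0,0,0,0,0,0,0,0,0,0,0,0,0,0,0,0,0,0.03,0,0,0,0,0,0.1,0,0,0,0,0,0.14,0,0,0,0,0,0.14,0,0,0,0,0,0.14,0,0,0,0,0,0.14,0,0,0,0,0,0.2,0,0,0,0,-0.2,0.1,0,0,0,0,-0.2,0.1,0,0,0,0,-0.2,0,0,0,0,0,0,0,0,0,0]' 1
python3 - <<'E'
from h import *
b=ctrl.camera('scene')[:,:,::-1];t=ctrl.camera('top')[:,:,::-1]
cv2.imwrite('pics/end.png',np.hstack([cv2.resize(b[150:370,200:520],(500,344),interpolation=cv2.INTER_CUBIC),cv2.resize(t[110:350,140:349],(300,344),interpolation=cv2.INTER_CUBIC)]))
E
```

```text
t: 35.65
tcp_pos: [612.1, 33.8, 253.8]
orientation: [2.225, 2.214, 0.001]
wrist_force: [0.2, 0.1, -0.2]
finger_gap: 85.4
gripper_force: 0.0
```

View pics/end.png

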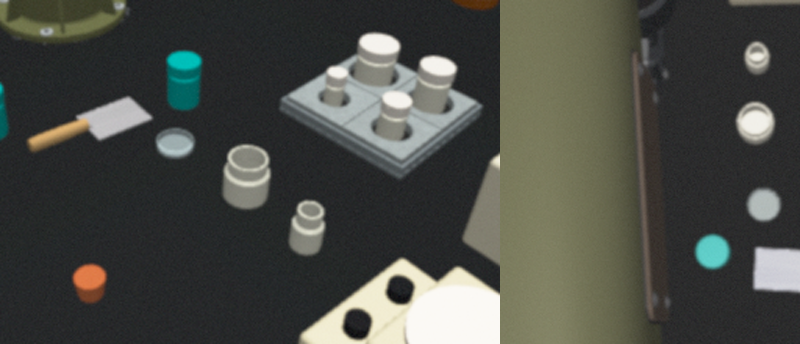

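All four capped jars stand upright and seated in the carrier ((378,60), (435,85), (395,115), (335,87)). The two open jars, at (246,177) and (307,228), have not been moved.

```bash
python3 -c "
from rig import ctrl
print(ctrl.job_done())"
```

```text
the job is handed in; nothing more can be done
None
```

All four capped jars were lowered upright and fully down into their matching pockets, the open jars were left where they stood, and the job is handed in at about 36 s; on the first try at jar_60 the fingers slipped onto its cap and pressed it with about 79 N at the wrist, and the jar stayed standing.

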